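# Pin the clamp bar of a rocking shaker

### The arm

A 6-joint arm with a two-finger parallel gripper is mounted at the origin on a cart in front of the work surface, level with it; the furniture and walls round the work are solid. World frame = base frame: x ahead of the robot, y to its left, z up, the work surface at z = 0. Lengths are in m, angles in rad, forces in N, time in s.
With the tool pointing down it reaches from about 0.35 to 0.85 m from the base axis. Payload 8.1 kg.
Tool frame: the origin (TCP) lies on the centre line of the jaws, within the pads' length; the fingertips stand 22 mm ahead of it and the grasp point (between the pads) lies 3 mm ahead of it; z points along the fingers, y is the line along which they close (so a half turn about z gives the same grasp; the last joint's range is limited). The gripper opens to 93 mm and grips with 3 to 60 N. Pads are 15 mm wide; open, the fingers measure 128 mm over their backs; the gripper's body (75 mm by 188 mm) begins 65 mm behind the grasp point.
Start: joints at [1.11, 0.13, 1.488, -0, 1.523, -0.085], TCP at [0.22, 0.558, 0.241] pointing down, gripper open.
Joint ranges: [-2.96, 2.96], [-0.89, 2.26], [0.02, 2.5], [-1.34, 4.48], [0, 2.73], [-2.66, 2.66]. Speed limits (rad/s): [2.39, 2.39, 2.79, 3.14, 3.14, 3.14].

### API

Orientations are given as a rotation vector (axis times angle).
In Python, from plant import robot gives the robot as it stands.
- The arm moves only by the shell command python3 inch.py 'ROWS' [FORCE]. ROWS is a JSON list of rows, 1 to 20 of them, each of 5 numbers: the finger opening in m, then dx, dy, dz in m, then a turn about the tool's z in rad; each row shifts and turns the commanded pose from where the row before left it, along the tool's axes as they then stand; what a row does not reach is not made up. A row lasts 1/10 s, in which the tool goes at most 0.05 m and 0.15 rad, less where a joint would pass 70% of its speed; a pose out of reach is approached as far as the arm can. The fingers move at their own pace and stop on an object; FORCE is the grip in N (left out, the last holds). Time passes only in rows, so rows that do not move let the fingers close. It prints the time, the measured TCP pose, the force, the opening and the grip force at its end.
- robot.read_state(): the state, without advancing time (a new reading comes with each control period).
- robot.read_camera(name): name is "scene" or "top" or "wrist"; returns a dict with "image" (480x640x3 uint8, red, green, blue), "fx", "fy", "cx", "cy" (pixels), "dist" ([k1, k2, p1, p2, k3] as OpenCV has them; the pictures are not rectified), "R" (3x3) and "t" (3): a world point X has camera coordinates R X + t. Camera axes: x right, y down, z forward; pixel columns grow to the right and rows downward; lengths in m; the calibration is good to about 2 mm. A picture is of the moment at which its call begins. There is no depth.
- robot.close_job(): hands the job in; it is judged then, once.
The state is a dict: "t": time; "q": joint angles; "dq": joint speeds; "joint_torque": joint torques, N m; "tool_pos": TCP position; "orientation": TCP orientation; "force": force on the tool from outside, world axes, zero at the start; "wrist_torque": the same for the moment, N m; "opening": finger opening in m; "gripper_force": force on a finger pad.
Only numpy, scipy, OpenCV 4.12 (cv2) and the standard library are available. Lean on these libraries where they do the work, as an engineer would, in place of code of your own. Each camera call takes 0.05 s, during which the arm holds its last target. There are 200 camera calls.

### The job

The shaker has stopped tilted, with the clamp bar still swung open off its vial rack. Swing the bar shut over the rack so that its eye goes right back between the two ears of the yoke, then take the thicker of the two pins from the stand and pass it through upper ear, eye and lower ear until its collar rests on the upper ear, and let go. Leave the thinner pin, the reagent bottle and the ferrule tin where they are.

Things in the scene. Friction and masses are not known exactly. Their poses are not given: they have to be found in the camera images.
- platform (a joint): tilt of the shaker's platform from level, rad, positive = edge towards the robot low; 0.4 to 0.6, and it stays (geared drive). Platform 200 x 320 x 6 mm, its middle about 125 mm above the worktop, with a blue vial rack on it. Its axes: x across it, uphill away from the robot; y along the rack to the left; z square out of it, leaning towards the robot.
- yoke_top (a point): centre of the hole's mouth on top of the upper ear of the steel yoke at the platform's left end, 66 mm above the platform; axes are the platform's: z is the holes' axis, pointing out. Two ears 8 mm thick, 34 mm across, 14 mm apart, holes 14.5 mm in diameter. The yoke is open towards the rack and the robot, closed at the left and the back.
- bar (a joint): angle of the clamp bar, rad: 0 = shut against its stop at the back of the yoke, eye and ear holes in line; grows as the free end swings downhill towards the robot, up to 0.9. The pivot is stiff: the bar stays where it is left; about 3 N at the knob move it.
- bar_pivot (a point): top of the bar on its pivot axis, at the platform's right end, 240 mm from the eye; the bar turns in the platform's plane about the platform's z. The bar is a flat steel strip 20 mm wide and 10 mm thick. Axes turn with the bar: y points from the pivot to the eye, z is the platform's z.
- bar_eye (a point): centre of the eye at the bar's free end, on its upper face; the eye is 32 mm across and 10 mm thick with a hole of 14.5 mm; axes as bar_pivot
- bar_knob (a point): middle of the black round knob on the bar, 160 mm from the pivot; the knob is 20 mm in diameter, stands along z and reaches from 19 mm below this point (a washer and then the bar's top lie below it) to 13 mm above it; axes as bar_pivot. Grip it by its sides or push it.
- pin_stand: aluminium block 46 x 126 x 64 mm (x, y, z) on a rubber foot 58 x 138 mm, fixed, with three upright holes in a row along its y, 42 mm apart, one of them empty; origin: centre of the underside
- pin_thick: the thicker steel pin, upright in a hole of the stand; origin: centre of the underside of its collar, which rests on the stand's top; z along the pin, up. Above: collar 28 mm in diameter, 4 mm thick, then a grip 22 mm in diameter from 4 to 38 mm. Below: shank 12 mm in diameter, 46 mm long, its last 10 mm tapering to 5 mm. 60 to 130 g.
- pin_thick_tip (a point): centre of the end of the thicker pin's shank; axes as the pin
- pin_thin: a thinner pin of the same make in another hole of the stand: grip 15 mm in diameter, collar 21 mm, shank 8 mm; same lengths and origin; to be left alone
- reagent_bottle: amber bottle with a black cap, 56 mm in diameter, 104 mm tall, left of the shaker; origin: centre of the underside; a bystander
- ferrule_tin: round white tin, 52 mm in diameter, 32 mm tall, left of the pin stand; origin: centre of the underside; a bystander

How it is judged:
On the way:
1. the bar is swung shut, its eye between the ears (value of joint bar below 0.03 rad), for 0.2 s.
At the end, for the whole second after the job is handed in: bar shut (0.03 rad); thicker pin at rest through both ears and the eye, collar down on the upper ear (within 5 mm of the hole's mouth, tip 40 mm or more below it, within 0.12 rad of its axis); thinner pin moved under 10 mm, bottle and tin under 20 mm (value of joint bar below 0.03 rad and distance between pin_thick and yoke_top below 0.005 m and angle between the z axis of pin_thick and the z axis of yoke_top, either way round below 0.12 rad and z of pin_thick_tip in the frame of yoke_top below -0.04 m and linear speed of pin_thick below 0.02 m/s and distance of pin_thin from where it was at the start of the episode below 0.01 m and distance of each of reagent_bottle, ferrule_tin from where it was at the start of the episode below 0.02 m); the robot touches nothing.
It fails at once if the thinner pin is pulled from the stand (distance of pin_thin from where it was at the start of the episode above 0.03 m).
It fails at once if the reagent bottle is knocked over (angle between reagent_bottle's own z axis and vertical above 0.5 rad).
It also fails if it takes over 48 s, if anything falls off the work surface, if the arm or the gripper's body presses on something with over 40 N, if the wrist force passes 120 N, or if a joint passes its speed limit or range.

## Working session

There is one attempt and no reset: what is moved stays moved. The work goes in short steps, Python scripts to look and compute and a shell command to move; the robot and the scene stay as the last step left them, time stands still between calls to the robot, and variables do not carry over. Pictures are saved under pics/ and viewed, at most 10 in all, crops included, and the job is handed in when it is done.

```bash
ls; mkdir -p pics
python3 - <<'E'
from plant import robot
import cv2
for n in("scene","top","wrist"):
    c=robot.read_camera(n); cv2.imwrite(f"pics/{n}0.png",c["image"][:,:,::-1])
    print(n,c["fx"],c["fy"],c["cx"],c["cy"],c["dist"],c["R"],c["t"])
print(robot.read_state())
E
```

```text
inch.py
pics
plant.py
scene 556.0226031690698 556.0226031690698 329.41397826973787 238.53969691405587 [-0.15769811  0.          0.          0.          0.        ] [[-0.86839719 -0.49547599 -0.01974519]
 [-0.22236986  0.42471007 -0.87759501]
 [ 0.44321323 -0.7577103  -0.47899595]] [0.5189995  0.22088648 1.32612987]
top 581.4021918566631 581.4021918566631 327.33659214654364 234.27395123993708 [-0.02167698  0.          0.          0.          0.        ] [[-0.00282836 -0.99994649 -0.00995098]
 [-0.99884099  0.00330309 -0.04801837]
 [ 0.04804867  0.00980364 -0.99879688]] [0.05303198 0.57719998 1.58518695]
wrist 425.9964577534117 425.9964577534117 323.04121974570165 241.0359630252066 [0.03581573 0.         0.         0.         0.        ] [[ 0.36670208  0.93033671 -0.00178314]
 [ 0.90155765 -0.35488416  0.24748946]
 [ 0.22961573 -0.09236251 -0.96888894]] [-0.60050886 -0.03027504  0.39008605]
{'t': 0.15, 'q': array([ 1.10958990e+00,  1.30977835e-01,  1.48906422e+00,  3.37760220e-05,
        1.52299451e+00, -8.53803400e-02]), 'dq': array([-1.12824957e-04, -1.22172901e-03, -6.22274088e-03, -2.81399275e-06,
       -1.66090429e-03,  1.71281160e-04]), 'joint_torque': array([ 8.26680425e-04, -5.60467386e+01, -4.92340136e+01,  7.67975673e-02,
        3.03716236e-02, -1.33235412e-04]), 'tool_pos': array([0.2199943 , 0.55776269, 0.23981501]), 'orientation': array([-5.86801567e-01, -3.08587281e+00,  2.16931993e-03]), 'force': array([ 0.4711471 , -0.1349086 ,  0.57075282]), 'wrist_torque': array([ 0.00650909, -0.00602832, -0.02976434]), 'gripper_force': 0.0, 'opening': 0.0931008800391766}
```

View pics/scene0.png

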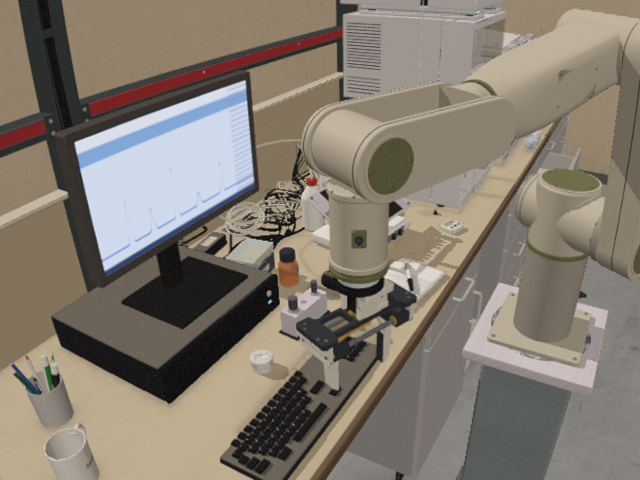

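View pics/top0.png

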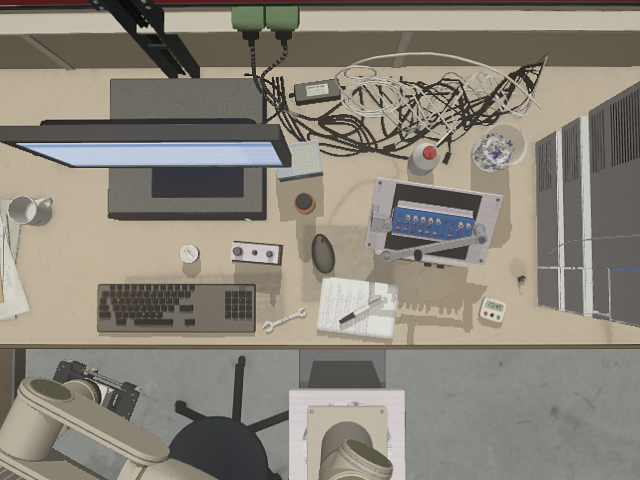

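The top view shows the shaker at about (435,220), with the bar pivot near (481,232), knob near (418,256) and eye near (387,256). The pin stand is at (257,253), the tin at (190,253) and the bottle at (305,203). The scene view is largely blocked by the arm.

```bash
cat > h.py <<'E'
import numpy as np, cv2
from plant import robot
def shot(n,f=None):
    c=robot.read_camera(n)
    if f: cv2.imwrite(f"pics/{f}.png",c["image"][:,:,::-1])
    np.savez(f"pics/{f or n}.npz",**{k:np.asarray(v) for k,v in c.items()}); return c
def load(f): return dict(np.load(f"pics/{f}.npz"))
def K(c): return np.array([[c["fx"],0,c["cx"]],[0,c["fy"],c["cy"]],[0,0,1.]])
def ray(c,p):
    u=cv2.undistortPoints(np.array([[p]],float),K(c),np.array(c["dist"],float))[0,0]
    R=np.array(c["R"]);d=R.T@np.array([u[0],u[1],1]);return -R.T@np.array(c["t"]),d/np.linalg.norm(d)
def atz(c,p,z):
    o,d=ray(c,p);return o+d*(z-o[2])/d[2]
def tri(obs):
    A=np.zeros((3,3));b=np.zeros(3);L=[ray(c,p) for c,p in obs]
    for o,d in L:
        P=np.eye(3)-np.outer(d,d);A+=P;b+=P@o
    X=np.linalg.solve(A,b);return X,[np.linalg.norm((np.eye(3)-np.outer(d,d))@(X-o)) for o,d in L]
def proj(c,X):
    return cv2.projectPoints(np.atleast_2d(np.array(X,float)),cv2.Rodrigues(np.array(c["R"]))[0],np.array(c["t"],float),K(c),np.array(c["dist"],float))[0][:,0]
def tool():
    s=robot.read_state();return np.array(s["tool_pos"]),cv2.Rodrigues(np.array(s["orientation"]))[0]
E
python3 - <<'E'
from h import *
c=robot.read_camera("top")
for n,p,z in [("pivot",(481,232),.17),("knob",(418,256),.18),("eye",(387,256),.15),("yoke",(381,218),.19),("standL",(238,252),.1),("mid",(255,253),.1),("standR",(272,253),.1),("bottle",(305,203),.1),("tin",(190,253),.03)]: print(n,atz(c,p,z).round(3))
im=c["image"][165:280,225:515];cv2.imwrite("pics/topc.png",cv2.resize(im,None,fx=2.75,fy=2.75,interpolation=cv2.INTER_CUBIC)[:,:,::-1])
w=robot.read_camera("wrist");R=np.array(w["R"]);p,Rt=tool();print("cam in tool",Rt.T@(-R.T@np.array(w["t"])-p),"\n",(R@Rt).round(3),"\n",Rt.round(3))
E
```

```text
pivot [ 0.574 -0.331  0.17 ]
knob [ 0.515 -0.173  0.18 ]
eye [ 0.516 -0.1    0.15 ]
yoke [ 0.608 -0.082  0.19 ]
standL [0.528 0.283 0.1  ]
mid [0.525 0.239 0.1  ]
standR [0.525 0.195 0.1  ]
bottle [0.655 0.109 0.1  ]
tin [0.527 0.426 0.03 ]
cam in tool [ 0.06735953  0.00136752 -0.14450672] 
 [[ 0.     1.     0.   ]
 [-0.969  0.    -0.248]
 [-0.248 -0.     0.969]] 
 [[-0.93   0.367 -0.   ]
 [ 0.367  0.93  -0.001]
 [ 0.    -0.001 -1.   ]]
```

View pics/topc.png

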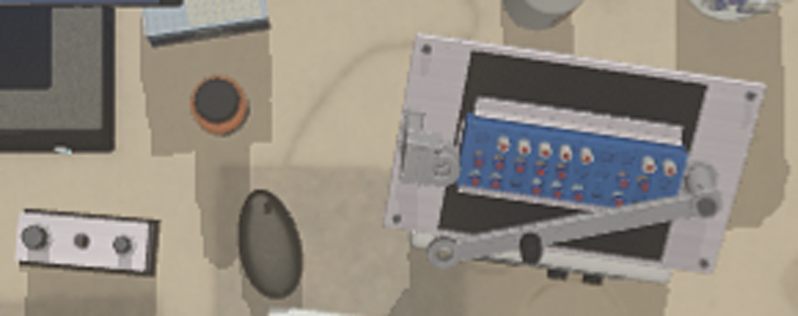

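The enlarged crop, in crop pixels, shows the thick pin leftmost at (34,237), the empty hole at (81,240) and the thin pin at (122,244). The eye is at (445,250), knob (530,245), pivot (706,205) and ear hole about (440,165). Platform yaw is about -0.14 rad. Next I'll get close views of the pins and shaker with the wrist camera.

```bash
python3 inch.py '[[0.09,-0.0365,-0.0244,-0.015,0],[0.09,-0.0365,-0.0244,-0.015,0],[0.09,-0.0365,-0.0244,-0.015,0],[0.09,-0.0365,-0.0244,-0.015,0],[0.09,-0.0365,-0.0244,-0.015,-0.115],[0.09,-0.0365,-0.0244,-0.015,0],[0.09,-0.0365,-0.0244,-0.015,0],[0.09,-0.0365,-0.0244,-0.015,0],[0.09,0,0,0,0],[0.09,0,0,0,0]]' 10
python3 -c "
from h import *
shot('wrist','w1');print(tool())"
```

```text
t: 1.25
tool_pos: [0.4327, 0.2781, 0.3608]
orientation: [0.412, 3.114, 0.001]
force: [-0.2, 0.2, -0.5]
opening: 0.09
gripper_force: 0.0
(array([0.43187054, 0.27883253, 0.36023763]), array([[-9.65984259e-01,  2.58599846e-01, -7.28730550e-04],
       [ 2.58599796e-01,  9.65984533e-01,  1.63546966e-04],
       [ 7.46235661e-04, -3.04657770e-05, -9.99999721e-01]]))
```

View pics/w1.png

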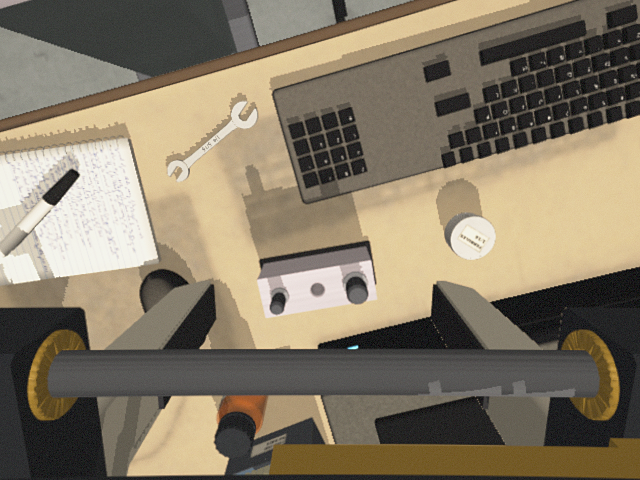

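The thick pin's grip top is at (357,285), the hole at (318,290) and the thin pin at (277,298). The tin is at (472,236). In this view image-right is +y and image-down is +x.

```bash
python3 inch.py '[[0.09,-0.032,-0.033,0,-0.115],[0.09,-0.032,-0.033,0,0],[0.09,-0.032,-0.033,0,0],[0.09,-0.032,-0.033,0,0],[0.09,0,0,0,0],[0.09,0,0,0,0]]'
python3 -c "
from h import *
shot('wrist','w2');print(tool())"
python3 inch.py '[[0.09,-0.02,-0.043,0,0],[0.09,-0.02,-0.043,0,0],[0.09,-0.02,-0.043,0,0],[0.09,-0.02,-0.043,0,0],[0.09,0,0,0,0],[0.09,0,0,0,0]]'
python3 -c "
from h import *
shot('wrist','w3');print(tool())
a=cv2.imread('pics/w2.png');b=cv2.imread('pics/w3.png')
cv2.imwrite('pics/m23.png',np.vstack([a[120:340],b[60:440]]))"
```

```text
t: 1.9
tool_pos: [0.5347, 0.1274, 0.3595]
orientation: [-0.229, -3.131, -0.0]
force: [1.0, 1.1, 1.4]
opening: 0.0899
gripper_force: 0.0
(array([0.53438992, 0.12807485, 0.35986168]), array([[-9.89559942e-01,  1.44112974e-01, -1.60360250e-03],
       [ 1.44112404e-01,  9.89561215e-01,  4.65585679e-04],
       [ 1.65395978e-03,  2.29625926e-04, -9.99998606e-01]]))
t: 2.55
tool_pos: [0.5891, -0.0538, 0.3603]
orientation: [-0.228, -3.133, -0.001]
force: [0.6, -0.1, -0.2]
opening: 0.0901
gripper_force: 0.0
(array([ 0.58902278, -0.05305769,  0.36055025]), array([[-9.89643681e-01,  1.43545173e-01, -4.09129746e-04],
       [ 1.43544779e-01,  9.89643441e-01,  8.69146567e-04],
       [ 5.29654364e-04,  8.01416969e-04, -9.99999539e-01]]))
```

View pics/m23.png

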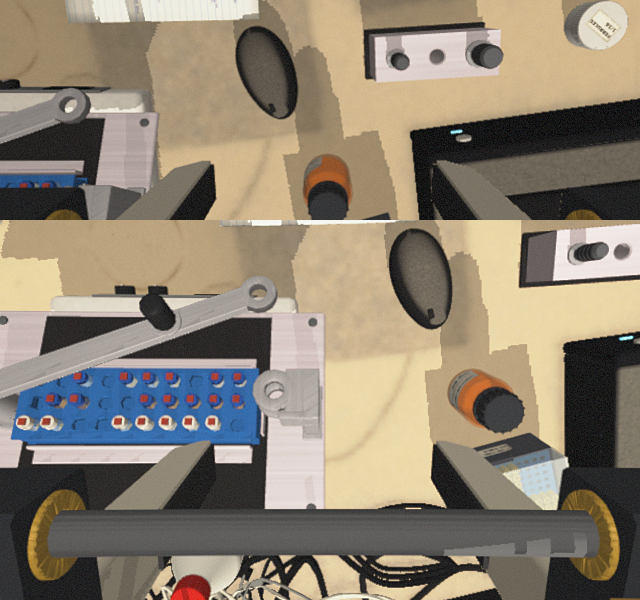

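In w2 (full-frame rows) the thick pin's top is about (490,176). In w3 the eye is about (259,133), the knob top about (152,145) and the ear hole about (273,232). I'll take one more shaker view from further right.

```bash
python3 inch.py '[[0.09,0,-0.04,0,0],[0.09,0,-0.04,0,0],[0.09,0,-0.04,0,0],[0.09,0,-0.04,0,0],[0.09,0,0,0,0],[0.09,0,0,0,0]]'
python3 -c "
from h import *
shot('wrist','w4');print(tool())
f=lambda n,y0,y1,x0,x1,s:cv2.resize(cv2.imread(f'pics/{n}.png')[y0:y1,x0:x1],None,fx=s,fy=s,interpolation=cv2.INTER_CUBIC)
A=f('w3',110,260,110,310,2);B=f('w4',100,250,250,450,2)
C=f('w1',250,320,300,400,4);D=f('w2',140,210,420,520,4)
print(A.shape,B.shape,C.shape,D.shape)
cv2.imwrite('pics/m4.png',np.vstack([np.hstack([A,B]),np.hstack([C,D])]))"
```

```text
t: 3.2
tool_pos: [0.5662, -0.2117, 0.3608]
orientation: [0.227, 3.133, 0.001]
force: [1.4, 0.7, -0.2]
opening: 0.0901
gripper_force: 0.0
(array([ 0.56645036, -0.21117867,  0.36087963]), array([[-9.89684025e-01,  1.43266663e-01,  4.40521539e-04],
       [ 1.43266954e-01,  9.89683819e-01,  7.19626975e-04],
       [-3.32878483e-04,  7.75315500e-04, -9.99999644e-01]]))
(300, 400, 3) (300, 400, 3) (280, 400, 3) (280, 400, 3)
```

View pics/m4.png

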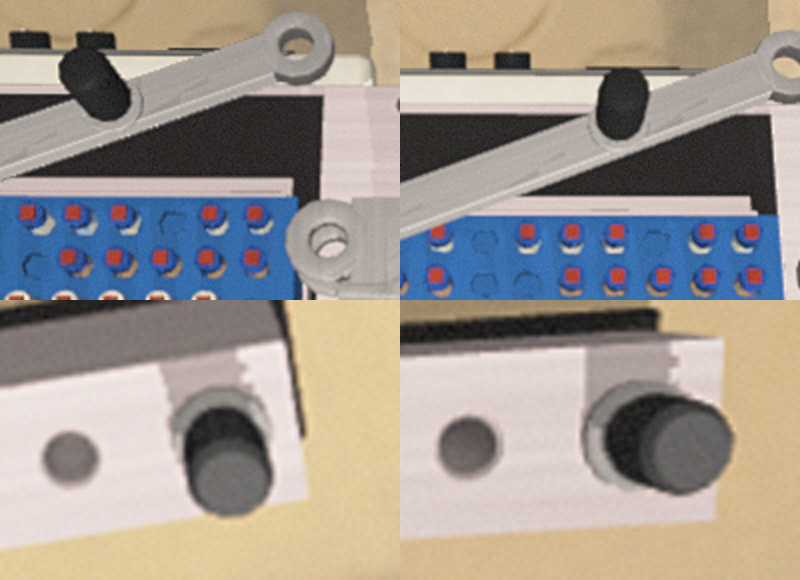

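View pics/w4.png

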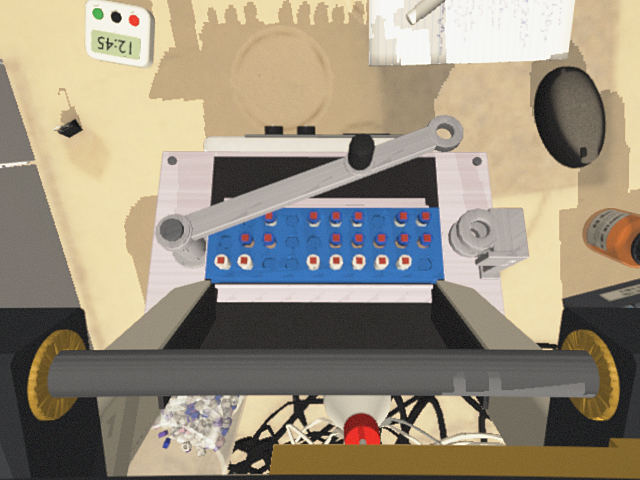

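w4 shows the pivot at (174,230), eye at (446,132), knob top at (361,145) and ear hole at (476,231). In the mosaic the thick pin is in the right-hand hole, with its top at w1 (357.5,294) and w2 (493,176.5).

```bash
cat > fit.py <<'E'
from h import *
from scipy.optimize import least_squares
W={n:load(n) for n in("w1","w2","w3","w4")}
for n,a,b in [("pintop",(357.5,294),(493,176.5)),("collartop",(355.5,284),(479,174)),("hole",(317.75,289.5),(437.5,176.5))]:
    X,e=tri([(W["w1"],a),(W["w2"],b)]);print(n,X.round(4),np.round(e,4))
X1=tri([(W["w3"],(274,229)),(W["w4"],(476,231))]);X2=tri([(W["w3"],(258.5,130.5)),(W["w4"],(446,132))]);print("ear,eye",X1,X2)
def model(p):
    y=p[3];t=p[4];Rz=cv2.Rodrigues(np.array([0,0,y]))[0];Ry=cv2.Rodrigues(np.array([0,-t,0.]))[0]
    R=Rz@Ry;P=lambda *v:p[:3]+R@np.array(v);s,c=np.sin(p[5]),np.cos(p[5])
    return R,P(0,0,0),P(0,-.24,-.01),P(-.24*s,-.24+.24*c,-.01),P(-.16*s,-.24+.16*c,.024),P(-.16*s,-.24+.16*c,.011)
# knob: mid ~21 above bar top (-.01): mid +.011, top +.024
def res(p):
    R,y,pv,ey,kt,km=model(p);r=[]
    for n,X,o,w in [("w3",y,(274,229),1),("w4",y,(476,231),1),("w3",ey,(258.5,130.5),1),("w4",ey,(446,132),1),("w4",pv,(175,231),.5),("w3",kt,(152.5,146),.4),("w4",kt,(361.5,143),.4)]:
        r+=list((proj(W[n],X)[0]-o)*w)
    return np.array(r)
s=least_squares(res,[.61,-.08,.2,-.143,.5,.4]);p=s.x
R,y,pv,ey,kt,km=model(p);np.save("pics/fit.npy",p)
print(p.round(4));print(s.fun.reshape(-1,2).round(2));print("pv",pv,"eye",ey,"km",km,"\nR",R.round(3))
q=p.copy();q[5]=0;print("shut km",model(q)[5])
E
python3 fit.py
```

```text
pintop [0.5311 0.2895 0.1004] [0.0004 0.0004]
collartop [0.5324 0.2892 0.0657] [0.0003 0.0003]
hole [0.5286 0.2477 0.0644] [0. 0.]
ear,eye (array([ 0.59163466, -0.09215981,  0.1761361 ]), [np.float64(0.0010409973751002361), np.float64(0.0010409973751000939)]) (array([ 0.51461115, -0.09716689,  0.1294282 ]), [np.float64(0.0009066093630092241), np.float64(0.000906609363009347)])
[ 0.5915 -0.0921  0.1769 -0.1543  0.4583  0.3789]
[[-0.11  1.31]
 [ 0.4  -1.33]
 [-0.1   1.07]
 [-0.43 -1.14]
 [ 0.27 -0.63]
 [-0.22 -0.1 ]
 [ 0.37  1.08]]
pv [ 0.55895114 -0.32995082  0.16791521] eye [ 0.51454564 -0.09738825  0.12863664] km [ 0.52016657 -0.17348136  0.16056225] 
R [[ 0.886  0.154 -0.437]
 [-0.138  0.988  0.068]
 [ 0.442  0.     0.897]]
shut km [ 0.57435681 -0.17042341  0.18674796]
```

```bash
python3 inch.py '[[0.045,0.0274,0.0154,0.02,0],[0.045,0.0274,0.0153,0.03,0],[0.045,0,0,0.03,0],[0.045,0,0,0.03,0],[0.045,0,0,0.03,0],[0.045,0,0,0.03,0],[0.045,0,0,0.01,0],[0.045,0,0,0.01,0],[0.045,0,0,0,0],[0.045,0,0,0,0]]' 15
python3 -c "
from h import *
print(*tool())"
python3 inch.py '[[0.01,0,0,0,0],[0.01,0,0,0,0],[0.01,0,0,0,0],[0.01,0,0,0,0],[0.01,0,0,0,0]]' 15
```

```text
t: 4.25
tool_pos: [0.5171, -0.175, 0.1721]
orientation: [0.228, 3.131, -0.001]
force: [0.3, 0.2, -0.1]
opening: 0.045
gripper_force: 0.0
[ 0.51713761 -0.17500086  0.17211726] [[-9.89477351e-01  1.44676453e-01  1.81558378e-03]
 [ 1.44675290e-01  9.89478897e-01 -7.57168037e-04]
 [-1.90602623e-03 -4.86530514e-04 -9.99998065e-01]]
t: 4.75
tool_pos: [0.5163, -0.1746, 0.1709]
orientation: [-0.229, -3.133, -0.001]
force: [-1.6, 3.1, 2.9]
opening: 0.0198
gripper_force: 15.0
```

```bash
python3 inch.py '[[0.01,-0.0066,0.002,-0.0033,0],[0.01,-0.0066,0.002,-0.0033,0],[0.01,-0.0066,0.002,-0.0033,0],[0.01,-0.0066,0.002,-0.0033,0],[0.01,-0.0066,0.0007,-0.0033,0],[0.01,-0.0066,0.0007,-0.0033,0],[0.01,-0.0066,0.0007,-0.0033,0]]'
python3 inch.py '[[0.01,-0.004,0.0002,-0.002,0],[0.01,-0.004,0.0002,-0.002,0],[0.01,0,0,0,0],[0.01,0,0,0,0]]'
```

```text
t: 5.45
tool_pos: [0.5625, -0.1701, 0.1942]
orientation: [-0.228, -3.13, -0.004]
force: [-10.0, 8.4, 10.1]
opening: 0.0193
gripper_force: 15.0
t: 5.85
tool_pos: [0.5713, -0.1709, 0.1987]
orientation: [-0.228, -3.133, -0.004]
force: [-6.2, 9.5, 9.4]
opening: 0.0193
gripper_force: 15.0
```

```bash
python3 inch.py '[[0.01,-0.003,0,-0.0014,0],[0.01,-0.003,0,-0.0014,0],[0.01,0,0,0,0]]'
```

```text
t: 6.15
tool_pos: [0.5754, -0.1715, 0.2003]
orientation: [-0.227, -3.128, -0.005]
force: [-12.0, 10.5, 10.0]
opening: 0.0195
gripper_force: 15.0
```

```bash
python3 inch.py '[[0.01,-0.003,0,-0.0014,0],[0.01,0,0,0,0],[0.01,0,0,0,0]]'
```

```text
t: 6.45
tool_pos: [0.5767, -0.1717, 0.2004]
orientation: [-0.227, -3.124, -0.006]
force: [-17.9, 10.7, 7.6]
opening: 0.0194
gripper_force: 16.0
```

```bash
python3 inch.py '[[0.045,0,0,0,0],[0.045,0,0,0,0],[0.045,0,0,0,0],[0.09,0,0,-0.03,0],[0.09,0,0,-0.04,0],[0.09,-0.01,0.02,-0.04,0],[0.09,-0.01,0.025,-0.03,0],[0.09,-0.01,0.025,0,0],[0.09,0,0,0,0],[0.09,0,0,0,0]]'
python3 - <<'E'
from h import *
c=shot('wrist','w5');print(*tool())
p=np.load("pics/fit.npy");np.save("pics/p.npy",p)
import io,contextlib
with contextlib.redirect_stdout(io.StringIO()):
    import fit
q=p.copy();q[5]=0;R,y,pv,ey,kt,km=fit.model(q);o=proj(c,[y,pv,kt]);print(o)
x,yy=o[0].astype(int);im=cv2.imread('pics/w5.png')
x0=max(0,x-180);y0=max(0,yy-80)
print(x0,y0);cv2.imwrite('pics/c5.png',cv2.resize(im[y0:y0+160,x0:x0+250],None,fx=3.2,fy=3.2,interpolation=cv2.INTER_CUBIC))
E
```

```text
t: 7.45
tool_pos: [0.6203, -0.1088, 0.3415]
orientation: [-0.227, -3.133, 0.001]
force: [-0.1, -0.7, -0.1]
opening: 0.0894
gripper_force: 0.0
[ 0.61989211 -0.1093592   0.34114147] [[-9.89408141e-01  1.45155434e-01 -1.19601318e-03]
 [ 1.45155804e-01  9.89408783e-01 -2.28055221e-04]
 [ 1.15024249e-03 -3.99247947e-04 -9.99999259e-01]]
[[338.67765381 183.65440833]
 [ 10.76108465 183.96499336]
 [220.21895319 170.14377208]]
158 103
```

View pics/c5.png

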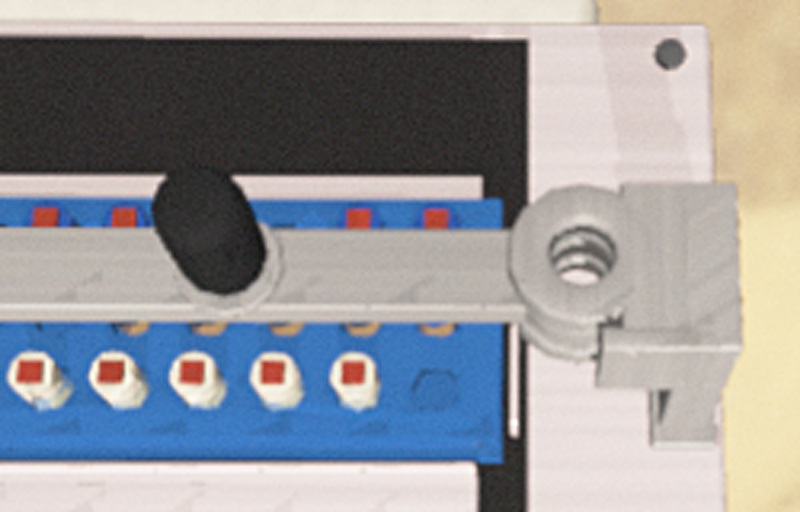

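The crop shows the bar shut. The eye lies between the ears, with the holes concentric at crop (582,254), which is w5 (340,182). Now I'll go to the thick pin.

```bash
python3 inch.py '[[0.06,0.0161,0.0424,0.01,0],[0.06,0.0161,0.0424,0.01,0],[0.06,0.0161,0.0424,0.01,0],[0.06,0.0161,0.0424,0.01,0],[0.06,0.0161,0.0424,0.01,0],[0.06,0.0161,0.0424,0.01,0],[0.06,0.0161,0.0424,0.01,0],[0.06,0.0161,0.0424,0.01,0],[0.06,0.0161,0.0424,0.01,-0.01],[0.06,0,0,0.03,0],[0.06,0,0,0.03,0],[0.06,0,0,0,0],[0.06,0,0,0,0]]'
python3 - <<'E'
from h import *
p,R=tool();print(p,R[:,0],R[:,1]);print("to pin",R.T@(np.array([.5317,.2893,.095])-p))
P=lambda n:load(n)
print("yoke",tri([(P('w3'),(274,229)),(P('w4'),(476,231)),(P('w5'),(340,182.3))]))
E
```

```text
t: 8.8
tool_pos: [0.532, 0.2884, 0.1915]
orientation: [-0.215, -3.132, 0.002]
force: [0.0, 0.4, 0.9]
opening: 0.0601
gripper_force: 0.0
[0.53195392 0.28842348 0.19145195] [-0.99062718  0.13658184  0.00178552] [ 0.13657955  0.99062819 -0.00134807]
to pin [0.00019904 0.00096365 0.09645125]
yoke (array([ 0.59128754, -0.09178439,  0.17634099]), [np.float64(0.0007496626623581534), np.float64(0.0014428441830465506), np.float64(0.0009576417733738738)])
```

```bash
python3 inch.py '[[0.06,0,0.001,0.03,0.017],[0.06,0,0,0.03,0],[0.06,0,0,0.025,0],[0.06,0,0,0.0115,0],[0.06,0,0,0,0],[0.06,0,0,0,0],[0.01,0,0,0,0],[0.01,0,0,0,0],[0.01,0,0,0,0],[0.01,0,0,0,0],[0.01,0,0,0,0]]' 12
```

```text
t: 9.9
tool_pos: [0.5324, 0.2906, 0.0957]
orientation: [0.24, 3.132, -0.0]
force: [-0.7, -1.5, 2.0]
opening: 0.0247
gripper_force: 1.2
```

```bash
python3 inch.py '[[0.01,0,0,0,0],[0.01,0,0,0,0],[0.01,0,0,-0.02,0],[0.01,0,0,-0.04,0],[0.01,0,0,-0.04,0],[0.01,0,0,-0.04,0],[0.01,0,0,-0.04,0],[0.01,0,0,0,0],[0.01,0,0,0,0]]'
python3 -c "
from h import *
p,R=tool();print(p,R[:,0],R[:,1])"
```

```text
t: 10.8
tool_pos: [0.5329, 0.2909, 0.2767]
orientation: [0.239, 3.13, 0.002]
force: [0.1, -0.3, -1.5]
opening: 0.0216
gripper_force: 12.0
[0.53293644 0.29093366 0.27669324] [-0.98836129  0.15210923 -0.00217979] [0.15210637 0.98836311 0.00142278]
```

```bash
python3 inch.py '[[0.01,-0.0132,-0.041,0,0],[0.01,-0.0132,-0.041,0,0],[0.01,-0.0132,-0.041,0,0],[0.01,-0.0132,-0.041,0,0],[0.01,-0.0132,-0.041,0,0],[0.01,-0.0132,-0.041,0,0],[0.01,-0.0132,-0.041,0,0],[0.01,-0.0132,-0.041,0,0],[0.01,-0.0132,-0.041,0,0],[0.01,0,0,0,0],[0.01,0,0,0,0],[0.01,0,0,0,0]]'
python3 - <<'E'
from h import *
c=shot('wrist','w6');s=shot('scene','s6');p,R=tool();print(p,R[:,0],R[:,1]);print(R.T@(np.array([.5943,-.0923,.2493])-p))
Y=[.5914,-.092,.1765];print(proj(c,[Y,p+R@[0,0,.0777]]),proj(s,[Y,p+R@[0,0,.0777]]))
x,y=proj(s,[Y])[0].astype(int)
im=cv2.resize(s["image"][y-50:y+40,x-50:x+50],None,fx=5,fy=5,interpolation=cv2.INTER_CUBIC)[:,:,::-1]
x2,y2=proj(c,[Y])[0].astype(int);print(x-50,y-50,x2-30,y2-90)
b=cv2.resize(c["image"][y2-90:y2+60,x2-30:x2+40],(270,450))[:,:,::-1]
cv2.imwrite('pics/s6c.png',np.hstack([im,b[:450]]))
E
```

```text
t: 12.0
tool_pos: [0.593, -0.0911, 0.2739]
orientation: [-0.239, -3.13, -0.001]
force: [0.8, 0.1, -0.9]
opening: 0.0218
gripper_force: 12.0
[ 0.59333597 -0.09067274  0.27475485] [-0.98860464  0.15053068  0.00117688] [1.50531244e-01 9.88605170e-01 4.04171217e-04]
[-0.00122796 -0.00147388  0.02545283]
[[319.00139336 247.65185605]
 [321.69732393 260.38635687]] [[346.19566387 201.60942091]
 [345.34281232 195.0333499 ]]
296 151 289 157
```

View pics/s6c.png

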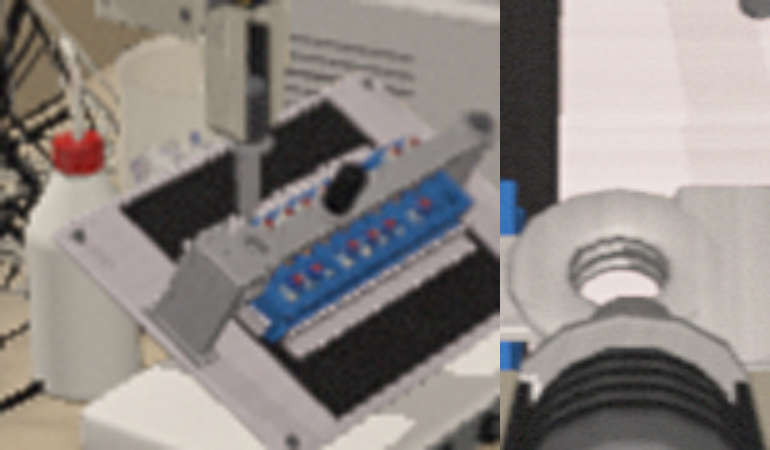

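The right panel, from the wrist camera, shows the pin's tip just downhill of the hole centre, which is at w6 (319.6,247) as predicted. The tip is about 2 px too far left in y. I'll lower it into the mouth.

```bash
python3 inch.py '[[0.01,-0.0012,-0.0019,0.008,0],[0.01,0,0,0.008,0],[0.01,0,0,0.005,0],[0.01,0,0,0.003,0],[0.01,0,0,0.0015,0],[0.01,0,0,0,0],[0.01,0,0,0,0]]' 6
python3 -c "
from h import *
s=robot.read_state();p,R=tool();print(p,s['force'].round(1),s['wrist_torque'].round(2));print(R.T@(np.array([.5943,-.0923,.2493])-p))"
```

```text
t: 12.8
tool_pos: [0.5982, -0.0942, 0.258]
orientation: [0.237, 3.119, -0.003]
force: [-2.7, 1.5, 33.2]
opening: 0.0219
gripper_force: 23.2
[ 0.59819848 -0.09420547  0.25795143] [-2.7  1.5 33.2] [0.47 0.54 0.03]
[0.00425975 0.00129948 0.00859314]
```

```bash
python3 inch.py '[[0.01,0,0,-0.012,0],[0.01,0,0,-0.006,0],[0.01,0,0,0,0],[0.01,0,0,0,0]]' 12
python3 - <<'E'
from h import *
c=shot('wrist','w7');p,R=tool();print(p,R[:,0],R[:,1]);print(R.T@(np.array([.5943,-.0923,.2493])-p),robot.read_state()['force'])
Y=np.array([.5914,-.092,.1765]);print(proj(c,[Y,p+R@[0,0,.0777]]))
x,y=288,150
cv2.imwrite('pics/w7c.png',cv2.resize(c["image"][y:y+160,x-40:x+110],None,fx=3.7,fy=3.7,interpolation=cv2.INTER_CUBIC)[:,:,::-1])
E
```

```text
t: 13.2
tool_pos: [0.5941, -0.094, 0.2667]
orientation: [-0.239, -3.131, -0.0]
force: [0.2, -0.4, -1.0]
opening: 0.0217
gripper_force: 19.1
[ 0.59402519 -0.09401145  0.26642744] [-0.98836523  0.15208396  0.00215258] [1.52084719e-01 9.88367443e-01 1.90815187e-04]
[-4.81975484e-05  1.73006515e-03  1.71277106e-02] [-0.73796689  0.2232699  -0.91381081]
[[323.7369277  248.22977868]
 [320.88156869 258.95147793]]
```

View pics/w7c.png

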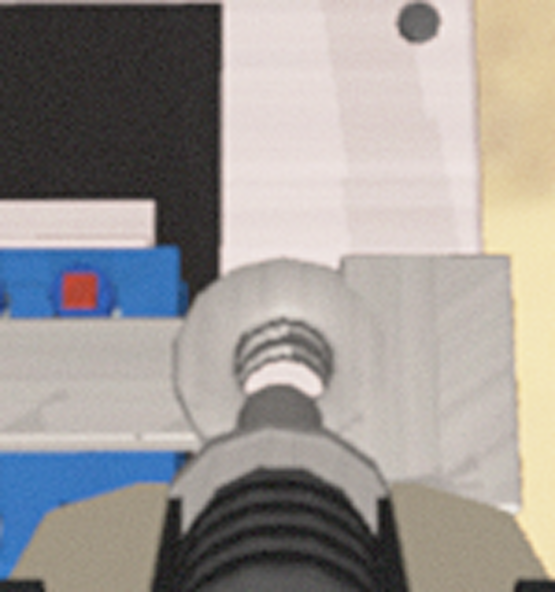

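The crop shows the tip centred on the hole sideways, at column 324 against 325, and just downhill in projection. The earlier contact was probably the taper meeting the uphill rim. I'll check numerically whether the pin slipped in the grip.

Run:
```python
from h import *
for n,p,R in [("w6",np.array([.5933,-.0907,.2747]),None),("w7",np.array([.5940,-.0940,.2664]),None)]:
    c=load(n);g=cv2.cvtColor(c["image"],cv2.COLOR_RGB2GRAY).astype(int)
    print(n,[(r,int(g[r,321:326].mean())) for r in range(236,300)])
    # fixed cam-in-tool
    Rt=R=cv2.Rodrigues(np.array([-.239,-3.131,0.]))[0]
    for s in (0,-.005,-.01):
        print(s,proj(c,[p+R@np.array([.0025,0,.0777+s]),p+R@np.array([.014,0,.0317+s]),p+R@np.array([.014,0,.0277+s]),p+R@np.array([.011,0,.0277+s]),p+R@np.array([.011,0,-.0063+s])])[:,1].round(1))
```

```text
w6 [(236, 157), (237, 121), (238, 146), (239, 147), (240, 114), (241, 98), (242, 102), (243, 142), (244, 165), (245, 137), (246, 109), (247, 164), (248, 217), (249, 226), (250, 224), (251, 223), (252, 224), (253, 227), (254, 231), (255, 196), (256, 108), (257, 102), (258, 107), (259, 105), (260, 107), (261, 112), (262, 138), (263, 168), (264, 176), (265, 167), (266, 169), (267, 166), (268, 168), (269, 168), (270, 171), (271, 173), (272, 140), (273, 66), (274, 46), (275, 31), (276, 39), (277, 58), (278, 61), (279, 45), (280, 35), (281, 40), (282, 59), (283, 67), (284, 50), (285, 33), (286, 36), (287, 53), (288, 65), (289, 62), (290, 39), (291, 33), (292, 41), (293, 60), (294, 70), (295, 77), (296, 85), (297, 85), (298, 88), (299, 89)]
0 [255.8 260.1 262.9 269.7 300.4]
-0.005 [258.5 263.6 266.5 273.5 306.1]
-0.01 [261.2 267.2 270.3 277.5 312.2]
w7 [(236, 141), (237, 123), (238, 168), (239, 193), (240, 182), (241, 132), (242, 101), (243, 150), (244, 202), (245, 195), (246, 143), (247, 157), (248, 218), (249, 227), (250, 224), (251, 224), (252, 228), (253, 196), (254, 119), (255, 107), (256, 112), (257, 111), (258, 111), (259, 113), (260, 112), (261, 112), (262, 112), (263, 110), (264, 117), (265, 129), (266, 159), (267, 173), (268, 169), (269, 165), (270, 166), (271, 166), (272, 167), (273, 167), (274, 170), (275, 158), (276, 118), (277, 69), (278, 61), (279, 51), (280, 35), (281, 34), (282, 49), (283, 66), (284, 68), (285, 50), (286, 34), (287, 36), (288, 48), (289, 67), (290, 73), (291, 59), (292, 34), (293, 33), (294, 40), (295, 55), (296, 72), (297, 72), (298, 56), (299, 33)]
0 [254.6 258.6 261.3 268.1 298.3]
-0.005 [257.2 262.  264.9 271.8 303.9]
-0.01 [259.9 265.6 268.6 275.8 309.9]
```

```bash
python3 inch.py '[[0.01,0,0.0006,0.006,0],[0.01,0,0,0.006,0],[0.01,0,0,0.004,0],[0.01,0,0,0,0],[0.01,0,0,0,0]]' 12
python3 - <<'E'
from h import *
c=shot('wrist','w8');p,R=tool();print(p,R.T@(np.array([.5940,-.0934,.249])-p),robot.read_state()['force'])
g=cv2.cvtColor(c["image"],cv2.COLOR_RGB2GRAY).astype(int)
Y=np.array([.5914,-.092,.1765]);y=proj(c,[Y])[0];print(y)
u=int(y[0]);print(R[:,0]);print([(r,int(g[r,u-2:u+3].mean())) for r in range(int(y[1])-15,int(y[1])+35)])
print([(x,int(g[int(y[1])+10,x])) for x in range(u-30,u+30)])
E
```

```text
t: 13.75
tool_pos: [0.5938, -0.0935, 0.2509]
orientation: [-0.24, -3.13, -0.001]
force: [-4.3, 1.1, -2.5]
opening: 0.0215
gripper_force: 16.9
[ 0.59393028 -0.0934937   0.25118825] [-5.92705647e-05  1.03003881e-04  2.18813833e-03] [-3.63981248  0.27694379 -1.46953339]
[322.89695508 256.70811024]
[-0.98834729  0.15220107  0.00211409]
[(241, 167), (242, 136), (243, 104), (244, 99), (245, 137), (246, 177), (247, 194), (248, 173), (249, 120), (250, 111), (251, 166), (252, 177), (253, 120), (254, 109), (255, 114), (256, 113), (257, 114), (258, 115), (259, 113), (260, 111), (261, 114), (262, 113), (263, 114), (264, 122), (265, 142), (266, 165), (267, 171), (268, 164), (269, 165), (270, 165), (271, 165), (272, 165), (273, 167), (274, 169), (275, 144), (276, 88), (277, 64), (278, 63), (279, 49), (280, 33), (281, 37), (282, 53), (283, 70), (284, 70), (285, 53), (286, 33), (287, 36), (288, 49), (289, 65), (290, 72)]
[(292, 182), (293, 155), (294, 159), (295, 178), (296, 191), (297, 190), (298, 188), (299, 185), (300, 182), (301, 184), (302, 181), (303, 183), (304, 190), (305, 187), (306, 175), (307, 170), (308, 160), (309, 146), (310, 131), (311, 124), (312, 117), (313, 120), (314, 125), (315, 135), (316, 143), (317, 152), (318, 165), (319, 171), (320, 168), (321, 170), (322, 166), (323, 164), (324, 161), (325, 157), (326, 158), (327, 149), (328, 144), (329, 139), (330, 134), (331, 127), (332, 125), (333, 126), (334, 120), (335, 121), (336, 122), (337, 132), (338, 151), (339, 179), (340, 185), (341, 186), (342, 191), (343, 188), (344, 188), (345, 192), (346, 192), (347, 195), (348, 191), (349, 193), (350, 189), (351, 189)]
```

```bash
python3 inch.py '[[0.01,0,0,0,0],[0.01,0.003,0,0.001,0],[0.01,0.003,0,0.0015,0],[0.01,0.003,0,0.0015,0],[0.01,0,0,0,0]]' 4; python3 inch.py '[[0.01,0.003,0,0.001,0],[0.01,0.003,0,0.001,0],[0.01,0.003,0,0.001,0],[0.01,0,0,0,0]]' 4
```

```text
t: 14.3
tool_pos: [0.5857, -0.0923, 0.2483]
orientation: [0.24, 3.131, -0.0]
force: [0.8, -0.2, 0.6]
opening: 0.0219
gripper_force: 4.0
t: 14.7
tool_pos: [0.5767, -0.0909, 0.2451]
orientation: [0.24, 3.132, -0.0]
force: [1.6, -0.2, 2.2]
opening: 0.0218
gripper_force: 5.9
```

```bash
python3 inch.py '[[0.01,0.0035,0,0.0015,0],[0.01,0.0035,0,0.0015,0],[0.01,0.003,0,0.0015,0],[0.01,0.002,0,0.0015,0],[0.01,0,0,0,0],[0.01,0,0,0,0]]' 4
python3 - <<'E'
from h import *
c=shot('wrist','w9');p,R=tool();print(p,robot.read_state()['force'])
g=cv2.cvtColor(c["image"],cv2.COLOR_RGB2GRAY).astype(int)
Y=np.array([.5914,-.092,.1765]);y=proj(c,[Y])[0];print(y)
u=int(y[0]);print([int(g[r,u-2:u+3].mean()) for r in range(int(y[1])-30,int(y[1])+60)])
a=np.array([-.437,.068,.897]);T=p+R@[0,0,.003]
L=(T-Y)@a;print("grasp rel hole: along",L,"perp",T-Y-L*a)
E
```

```text
t: 15.3
tool_pos: [0.5645, -0.089, 0.2383]
orientation: [-0.24, -3.131, -0.0]
force: [-0.0, 0.4, -0.6]
opening: 0.022
gripper_force: 5.0
[ 0.56458305 -0.08896322  0.23836802] [-0.00609072 -0.37901192 -1.19527907]
[322.87549521 317.6857995 ]
[96, 99, 99, 100, 101, 101, 102, 102, 104, 103, 102, 102, 103, 102, 102, 102, 102, 99, 103, 103, 101, 101, 103, 103, 104, 105, 103, 104, 103, 106, 106, 105, 104, 105, 104, 106, 106, 108, 112, 112, 112, 111, 110, 112, 105, 80, 54, 49, 100, 166, 185, 182, 181, 181, 179, 176, 170, 175, 175, 180, 185, 170, 66, 52, 58, 63, 64, 72, 80, 82, 76, 73, 70, 79, 80, 85, 83, 80, 84, 88, 86, 83, 85, 86, 88, 88, 89, 90, 88, 88]
grasp rel hole: along 0.06473184736333372 perp [ 0.00146707 -0.00136407  0.00080356]
```

```bash
cat > asc.py <<'E'
from h import *
import sys
n,r0,r1,c0,c1=sys.argv[1],*map(int,sys.argv[2:6])
g=cv2.cvtColor(load(n)["image"],cv2.COLOR_RGB2GRAY)
for r in range(r0,r1,3): print(r,''.join(chr(97+int(v)//10) for v in g[r,c0:c1:2]))
E
python3 asc.py w9 250 360 240 420
```

```text
250 dddededddddddeeeedddeddddedddddedputttttttuttttttttsssststttststsstuttquuuuuuuuuuuuuuuuuuu
253 dedeedeeedeeddeeeffffefddddcdddedpuututttttuuuututtsssssssstttstsstuutquuuuuuuuuuuuuuuuuuu
256 ttttsstssttstttssststttocdddeeeedpututtttttttttttttsssrsssssssssssstttquuuuuuuuuuuuuuuuuuu
259 ssstssssttttsstsstststsodedddddedptttttttttttttttttsssssssssssssssrtttquuuuuuuuuuuuuuuuuuu
262 sssssssssssssssssssssssnedeecdeedputtttttututtttutttssssssssssssssstttrvuuuuuuuuuuuvuuuuuu
265 tstsssttttttsststttttttnddddeeedequtuuttutuuuuutuuutsssstssssssttsstutrtuuuuuuuuuuuuuuuuuu
268 rrrrrrrrrrsrrsrrsrrssspodeeddededruuuuuuuuuuuuuuuuuuttttttttttttttttuurtuuuuuuuuuuuuuuuuuu
271 oooopooooooononnnononoljdeeedeedequuuurqnnlnqrtuuuuutttttttsttttstttuussuuuuuvuuuuuuuuuuuu
274 iijjjjjjiijiiiiiiijjijjijjieddeeerrkgffgggggfffglsvuttttsttttttttttttussvuuuuvuvuvuuuuuuuu
277 ijijjijjiijijiijjijjijijjjieddeedffggijjjjjjjjhgfffputtttssttsttttsstussuuuuuuuuuuuuuuuuuv
280 jjjjijjjiiiihiiiiijiijkllllieeefgghjkjjjjjkkjkjjihgehrtttqqqrrtttttttussvuuuuuuuuuuuuuuuuu
283 hijjjjijihihhhhhiklmmmnmmnmfdefghjkjjjjkkjkkjjjjjkj
[... 1714 characters left out ...]
sicbdddinmmmnmmmmjiiijkiceddcdddedd
340 eddddklkjhjjnnmnmmmnnhddddcjoppqrrrqrrssssrsssrrqqppqrrrobdcdcgmnmnnnmmmjjhhkllcddddeeedde
343 dedcemmkjhiimmmmmmmmmeddccdfeuporrrrrrqqqrrrrrrrqqqrrrsrpccddddlmmmmmnmmijihkmmecdedddeddd
346 ddcdilkhjhjimmmmmmmmkdddccdffupdiqrrrsrrrssssqqqqrrprrsrqecddccinnmnnnmmiihiillhdcdddeeddd
349 ddcclnlilgffgffggfggffgffffffhgfehggggggggggggggghfggggghffffffegfggfffgffgkilnmccdddcddde
352 fdcdlmkhjggfggfgggggfggfggfgggggggggfggfgggffgfgggggfgggfgggggggffggggfgggfiikmlcceefeefee
355 fdddnnkihihhihhhihhhhhiihhhiiiihiihhhihhiiiiiihihhihhihhhhhihihhhhihiiiiihihimnmdceffeeffe
358 fdcepokihhhhghhhhhhhhhghhhhhghhhhhhhhhhghhghhhhhhhhhhhghhhhhhghghhhghhhhhghhhjooedceeeefef
```

Run:
```python
from h import *
c=load("w9");p=np.array([.56458,-.08896,.23837]);R=cv2.Rodrigues(np.array([-.24,-3.131,0]))[0]
G=p+R@[0,0,.003]
for th in (0,.2,.35,.46,.6):
  for sg in (20,23,26,29):
    a=R@np.array([np.sin(th),0,-np.cos(th)]);b=R@np.array([np.cos(th),0,np.sin(th)]);O=G-sg*1e-3*a
    q=proj(c,[O+.038*a,O+.038*a+.011*b,O+.038*a-.011*b,O+.038*a+.011*R[:,1],O+.004*a-.014*b,O+.004*a+.014*R[:,1],O-.046*a])
    print(th,sg,"top",q[0].round(0),"rows",q[1:3,1].round(0),"halfw",(q[3]-q[0])[0].round(1),"collar low",q[4].round(0)[1],"side",q[5].round(0),"tipz",((O-.046*a)-np.array([.5914,-.092,.1765])).round(4))
```

```text
0 20 top [320. 340.] rows [309. 370.] halfw 33.0 collar low 332.0 side [354. 301.] tipz [-0.0269  0.003  -0.0071]
0 23 top [320. 336.] rows [306. 365.] halfw 32.4 collar low 329.0 side [354. 298.] tipz [-0.0269  0.003  -0.0101]
0 26 top [320. 332.] rows [302. 360.] halfw 31.7 collar low 326.0 side [353. 295.] tipz [-0.0269  0.003  -0.0131]
0 29 top [320. 328.] rows [299. 356.] halfw 31.1 collar low 323.0 side [353. 293.] tipz [-0.0269  0.003  -0.0161]
0.2 20 top [320. 330.] rows [297. 362.] halfw 33.1 collar low 342.0 side [354. 308.] tipz [-0.014   0.001  -0.0058]
0.2 23 top [320. 327.] rows [295. 359.] halfw 32.4 collar low 340.0 side [354. 307.] tipz [-0.0134  0.001  -0.0088]
0.2 26 top [320. 325.] rows [294. 357.] halfw 31.8 collar low 338.0 side [353. 305.] tipz [-0.0128  0.0009 -0.0117]
0.2 29 top [320. 323.] rows [292. 354.] halfw 31.1 collar low 336.0 side [353. 304.] tipz [-0.0122  0.0008 -0.0147]
0.35 20 top [320. 321.] rows [288. 355.] halfw 33.1 collar low 349.0 side [354. 314.] tipz [-0.0045 -0.0004 -0.0032]
0.35 23 top [320. 321.] rows [288. 354.] halfw 32.4 collar low 
[... 519 characters left out ...]
 ]
0.46 26 top [320. 316.] rows [284. 349.] halfw 31.7 collar low 353.0 side [353. 319.] tipz [ 0.0047 -0.0018 -0.0057]
0.46 29 top [320. 316.] rows [285. 348.] halfw 31.1 collar low 353.0 side [353. 319.] tipz [ 0.006  -0.002  -0.0084]
0.6 20 top [320. 308.] rows [276. 341.] halfw 32.9 collar low 360.0 side [354. 324.] tipz [ 0.0099 -0.0026  0.0043]
0.6 23 top [320. 309.] rows [278. 342.] halfw 32.2 collar low 360.0 side [354. 325.] tipz [ 0.0116 -0.0029  0.0019]
0.6 26 top [320. 311.] rows [280. 344.] halfw 31.6 collar low 361.0 side [353. 326.] tipz [ 0.0133 -0.0031 -0.0006]
0.6 29 top [320. 313.] rows [283. 345.] halfw 31.0 collar low 361.0 side [353. 327.] tipz [ 0.0149 -0.0034 -0.0031]
```

The wrist image, checked numerically, shows the pin's top face centred at (323,304) with the collar hidden behind it. The pin's axis therefore lies along the camera ray, tilted about 0.40–0.46 rad, close to the hole axis. I'll advance along the hole axis.

```bash
python3 inch.py '[[0.01,-0.0011,0,0.0022,0],[0.01,-0.0011,0,0.0022,0],[0.01,-0.0011,0,0.0022,0],[0.01,0,0,0,0]]' 6; python3 inch.py '[[0.01,-0.0011,0,0.0022,0],[0.01,-0.0011,0,0.0022,0],[0.01,-0.0011,0,0.0022,0],[0.01,0,0,0,0]]' 6
```

```text
t: 15.75
tool_pos: [0.5682, -0.0896, 0.2317]
orientation: [-0.24, -3.132, -0.0]
force: [0.2, -0.9, -0.6]
opening: 0.0213
gripper_force: 7.0
t: 16.15
tool_pos: [0.5716, -0.0901, 0.2253]
orientation: [-0.24, -3.132, -0.0]
force: [1.2, -0.3, -1.6]
opening: 0.0217
gripper_force: 7.0
```

```bash
python3 inch.py '[[0.01,-0.0011,0,0.0022,0],[0.01,-0.0011,0,0.0022,0],[0.01,-0.0011,0,0.0022,0],[0.01,-0.0011,0,0.0022,0],[0.01,0,0,0,0]]' 6; python3 inch.py '[[0.01,-0.0011,0,0.0022,0],[0.01,-0.0011,0,0.0022,0],[0.01,0,0,0,0]]' 6
python3 -c "
from h import *
shot('wrist','w10');shot('scene','s10');p,R=tool();print(p)
Y=np.array([.5914,-.092,.1765]);a=np.array([-.437,.068,.897]);T=p+R@[0,0,.003];L=(T-Y)@a;print(L,T-Y-L*a)"; python3 asc.py w10 235 350 270 380
```

```text
t: 16.65
tool_pos: [0.5761, -0.0908, 0.2167]
orientation: [0.24, 3.132, -0.0]
force: [2.5, -0.7, -2.1]
opening: 0.022
gripper_force: 7.1
t: 16.95
tool_pos: [0.5782, -0.0911, 0.2123]
orientation: [0.24, 3.132, -0.0]
force: [2.6, -0.7, -0.3]
opening: 0.0216
gripper_force: 7.1
[ 0.57814311 -0.09109067  0.2123745 ]
0.035343307246815565 [ 0.00218862 -0.00149406  0.00117155]
235 feeeeeeeeeeeeffedrwwwwwwwwwwwwwwwwwwwvvvvvvvvvvvvvvvvww
238 eeeeeeeeeeeeefefdrwwwwwwwwwwwwwwwwwwvuvvvvvvvvuvvvvvuvw
241 eeeeeeeefeeeeefeerwwwwwwwwwwwwwwwwwwwvvvvvvvvvvvvvvvvvw
244 pppqpqmddeeeeefferwwwwwwwwwwwwwwwwwwwvvvvvvvvvvvvvvvvvw
247 vvvvvwqeeefeeefeerwwwwwwwwwvwwwwwwwwvuuuuvuvvvvuuvvvvuv
250 vvvvvvqdeeeeeefeeswwwwwwwwwwwvwwwwwvwvvvvvvvvvvvvvvvvvv
253 vvvvvvpeeeeeeeeeeswwwwwwwwwwwwwwwwwwwvvvvvvvvvvvvvvvvvv
256 wvwwvwqeeeeeeeeeeswwwwwwwwwwwwwwwwwwwwvvvvvvvvvvvvvvvvv
259 vvvvvsqdeeeeeeeeeswwwwwwwwwwwwwwwwwwwwvwvvvvvvvvwvvvvwv
262 qqqqqmkeeeeeffeeeswwwwwwwwwwwwwwwwwwwwwwvvwvvvwwvvwwwvw
265 kklkklklkkfefeefdtxwwwwxwwwwwwwwwxxwxwwvwwwwwwvwwvwvwvv
268 kkkkkkkkklfdefeedswwwwwwwwxwwwwwwwwwwwwvwvvvvvvvvvvvvvw
271 kkkk
[... 911 characters left out ...]
jkllmmmmmlmlllllllmmmmmljfdeddlpppoppooo
319 oppppoppkedddeikkklllmmmmmllmmmmlmmmlmlhddcdeipppoopppp
322 pppopppogddddiujklklllmmmmmmmmmmmmmmmliuiccddfopppopppp
325 ppppooonddcdcnvuihkllmmmmnnnnnnnmmmlijuvoccdeempoopppop
328 oppoooojdddddntuvmfhjmmmnmmnnnnmmkhfnvvupdddedjpppooooo
331 ooppopohdecderstuttngfikkklllllhffnvvuutsebdecfopooopoo
334 opopopodddddfutttuuvvunkgfffffjosvvuuutssfdddeenoppoooo
337 pppoopleeddchtttustvvuvvvvvvuvvuuuuvssssujdcdddkooooooo
340 oopppojeedecmrttuuuttsuvvvvuvuuuuuutsssuupbddddhopppppo
343 opoppnfdedddsxnsuuuuttuttuttsuuuutststuturddddefnppopop
346 opppoleddcccqxleotuuuvvuuvvvuvvutttuuqtuusedddcdlppoooo
349 ghgggggggggghigfghhhhhhhhiihhhhhhhhhhfhhhiggggggghghghg
```

```bash
python3 inch.py '[[0.01,-0.0013,0,0.0021,0],[0.01,-0.0013,0,0.0021,0],[0.01,-0.0013,0,0.0021,0],[0.01,0,0,0,0]]' 6; python3 inch.py '[[0.01,-0.0013,0,0.0021,0],[0.01,0,0,0,0]]' 6
```

```text
t: 17.45
tool_pos: [0.5814, -0.0916, 0.2081]
orientation: [-0.24, -3.132, 0.0]
force: [-9.3, 1.6, 15.4]
opening: 0.0219
gripper_force: 13.7
t: 17.65
tool_pos: [0.582, -0.0917, 0.2076]
orientation: [-0.239, -3.131, 0.0]
force: [-19.0, 4.0, 27.4]
opening: 0.0219
gripper_force: 21.6
```

```bash
python3 inch.py '[[0.01,0.001,0,-0.0025,0],[0.035,0,0,0,0],[0.035,0,0,0,0],[0.04,0,0,0,0]]' 6; python3 inch.py '[[0.04,0.003,0,-0.01,0],[0.04,0.01,0,-0.02,0],[0.06,0.01,0,-0.03,0],[0.09,-0.01,0,-0.03,0],[0.09,-0.02,0,-0.04,0],[0.09,-0.03,0,0,0],[0.09,0,0,0,0],[0.09,0,0,0,0]]'
python3 - <<'E'
from h import *
c=shot('wrist','w11');p,R=tool();print(p)
Y=np.array([.5914,-.092,.1765])
for t in (.46,.55):
    Rz=cv2.Rodrigues(np.array([0,0,-.154]))[0];a=Rz@[-np.sin(t),0,np.cos(t)]
    print(t,proj(c,[Y,Y+.004*a,Y+.038*a,Y+.01*a,Y+.048*a]).round(1).tolist())
E
```

```text
t: 18.05
tool_pos: [0.5819, -0.0917, 0.2061]
orientation: [-0.24, -3.132, -0.0]
force: [-2.1, -0.5, 0.8]
opening: 0.0382
gripper_force: 0.7
t: 18.85
tool_pos: [0.6186, -0.0973, 0.336]
orientation: [-0.24, -3.131, -0.0]
force: [-0.7, -1.0, 0.4]
opening: 0.0836
gripper_force: 0.0
[ 0.61816042 -0.09721574  0.33601853]
0.46 [[322.9, 189.4], [322.9, 187.5], [322.9, 169.5], [322.9, 184.7], [323.0, 163.3]]
0.55 [[322.9, 189.4], [322.9, 187.1], [323.0, 164.5], [322.9, 183.4], [323.0, 156.7]]
```

```bash
python3 asc.py w11 125 230 270 400
```

```text
125 eeeeefefefeefeeeefeetwwwwwwvwwwwvvvvvvvvljkllxwwuuuttutuutuuttttt
128 eeeeeeefeeeeedfeefeetwwwwwwwvwwwuvvuuuvvvposwwvwtuutttttuuuuttttt
131 efeeeeeeefeeeeefefeetwwvvwvvvvvvvuuuuvuvvuvwvvwwutttttttuuuuttttt
134 eeeeefeeeeeeedeefeeetwwvwwwwwwwwvuvvvuuvvvvwwwwwustttttuuuuuttttt
137 efefeefefeeeeeeeeeeetwwwwwwwwwwwwvvvuvvvvvvwwwwwustttttuuuuuttttu
140 eefeeeefeeefeefeeeeetwwvvwwwwwwwwvvvuvvvvvuwwwwwvrutuuuuuuuuuuutu
143 feeeeeefefeeeeeeeeeetwwwvwwvvvvwvvuvvvvuvuvvwwvwvrttuuuuuuuuuuuuu
146 eeeeeeeffffdeeeeefeesvwwwwwwwwvvvvuuvuuuuuuvvvvwustttuuuuuutuuuut
149 eeeffefeeeeeeeeeeefetwwskjkkjktwwvuuuvuuvuvvuwwwvstttuuuuuttuuuut
152 eeeeeedefeeeeeeeefeesljkkkkklkjkmvvuvvuvvvvvvwwwwsttttttttttuuuut
155 eeeefeeeeeeeeeeefeeeikkkkllkkkkkkivwvwvwvvvvwwwwwtuttttttttuttuuu
158 eeedeeedeeeeeeeeeeehkkkkkkkkklklkkhuvvvvvvvvvvwwwtttttttuutuuuuuu
161 dddedeedddddddeeeehhkllkklkllkkkkkilwvvvvvvvvvwwwttttttttttuuuuut
164 vvvvvvvvvvvvreeeeegiklkkkkklkkkjlljhwvvvvvvvvvwwwtuuuutttttuuuutt
167 vuuuuuvvuvuvqdfeeegjjllllklkkkkkllkisrrrsrrrrrrrrsrruuutttuuuuuuu
170 qqqqqqrqqrqqnijgeefjjlllllkkllllmlkjsrrrsrrrrr
[... 649 characters left out ...]

200 rsssrrssssrrrssspqsssrstuttttuutsrrssssssssrssssssssvxwwwxwxwwwww
203 qrrrrsrrrsrsrsrqqpqstsssstusssssrtstsssrssssttsssssrvxxwwxwxwwwww
206 uuututtttttuttttttrprutttstttsrrursstssssssrtstsssssvxxxwwwwwwwww
209 rrqqrqrrqrqqqqqqprrpprsstuvvvtokkmsssssssssrsrrrttssvwwxwxxwwwwxw
212 kkknqqqnjkkllllhgsqssqsssssttqnpppqrrrqqqqqpqsssssssuxwwwxwxwwwwx
215 klkllkkkkklkkllhfxmpsusssstttsqssstsssssrrrrrrssssssrxwxwxwxxwwxw
218 llkkkkklkkkllklhfxmetrstuuuuvvrvvvvwvvvvwwvvvwwwvwwwvwwwwwwwxwwww
221 klllklkklkkklklhfxlevxwvussttnrttttttttttssuwwwxwwwuwwwwwwwwwxxxx
224 lkkjjkkkllkkkkkhgxlevwwwwwwwwwststtttttttttttttttttvwwwwwwwwwxxxw
227 kkikkkkjkkkllllhgxlfwxwxxwxwwvsttttttttttttttttttttwwwwwwwwwxxxww
```

Run:
```python
from h import *
c=load('w11');Y=np.array([.5914,-.092,.1765]);Rz=cv2.Rodrigues(np.array([0,0,-.154]))[0]
g=cv2.cvtColor(c["image"],cv2.COLOR_RGB2GRAY).astype(int);print([(r,int(g[r,322:327].mean())) for r in list(range(144,152))+list(range(174,212))])
for t in (.42,.46,.5,.54,.58,.62):
  for s in (0,.004,.01):
    a=Rz@[-np.sin(t),0,np.cos(t)];b=Rz@[np.cos(t),0,np.sin(t)]
    O=Y+s*a;q=proj(c,[O+.038*a-.011*b,O+.038*a+.011*b,O+.004*a+.011*b,O+.004*a+.014*b,O+.014*b,Y+.017*b])[:,1];print(t,s,q.round(1))
```

```text
[(144, 220), (145, 220), (146, 223), (147, 202), (148, 139), (149, 101), (150, 106), (151, 108), (174, 134), (175, 136), (176, 135), (177, 134), (178, 132), (179, 127), (180, 92), (181, 50), (182, 52), (183, 95), (184, 94), (185, 51), (186, 67), (187, 78), (188, 56), (189, 49), (190, 90), (191, 97), (192, 60), (193, 63), (194, 93), (195, 126), (196, 169), (197, 184), (198, 185), (199, 184), (200, 197), (201, 207), (202, 200), (203, 192), (204, 190), (205, 192), (206, 195), (207, 191), (208, 205), (209, 216), (210, 203), (211, 192)]
0.42 0 [155.1 188.8 202.9 207.1 208.5 212.6]
0.42 0.004 [152.7 186.9 201.4 205.6 207.1 212.6]
0.42 0.01 [149.  183.9 199.1 203.4 204.9 212.6]
0.46 0 [153.1 186.2 202.5 206.6 208.3 212.3]
0.46 0.004 [150.4 184.  200.8 205.  206.6 212.3]
0.46 0.01 [146.3 180.6 198.1 202.4 204.1 212.3]
0.5 0 [151.1 183.6 202.1 206.2 208.  212.1]
0.5 0.004 [148.2 181.2 200.1 204.3 206.2 212.1]
0.5 0.01 [143.7 177.3 197.1 201.3 203.3 212.1]
0.54 0 [149.3 181.1 201.7 205.7 207.7 211.7]
0.54 0.004 [146.1 178.3 199.5 203.5 205.7 211.7]
0.54 0.01 [141.2 174.  196.1 200.2 202.4 211.7]
0.58 0 [147.5 178.5 201.2 205.1 207.4 211.4]
0.58 0.004 [144.1 175.5 198.8 202.8 205.1 211.4]
0.58 0.01 [138.8 170.8 195.1 199.1 201.6 211.4]
0.62 0 [145.8 176.  200.7 204.6 207.1 211. ]
0.62 0.004 [142.2 172.7 198.1 202.  204.6 211. ]
0.62 0.01 [136.6 167.6 194.  198.  200.7 211. ]
```

The pin's tilt now fits about 0.44–0.46 rad, so it is in the hole. It seems to stand roughly 5–10 mm short of seating. I'll press it home with closed fingers on its top, along the hole axis.

```bash
python3 inch.py '[[0,0.0178,0.0004,0.01,0],[0,0.0175,0.0003,0.01,0],[0,0.0175,0.0003,0.01,0],[0,0,0,0.01,0],[0,0,0,0.01,0],[0,0,0,0.01,0],[0,0,0,0.008,0],[0,0,0,0,0],[0,0,0,0,0],[0,0,0,0,0]]' 20; python3 inch.py '[[0,-0.0011,0,0.0022,0],[0,-0.0011,0,0.0022,0],[0,0,0,0,0]]'; python3 inch.py '[[0,-0.0011,0,0.0022,0],[0,-0.0011,0,0.0022,0],[0,0,0,0,0]]'
```

```text
t: 19.9
tool_pos: [0.5671, -0.0884, 0.2692]
orientation: [0.24, 3.132, -0.0]
force: [0.8, 0.5, -0.1]
opening: 0.0146
gripper_force: 0.0
t: 20.2
tool_pos: [0.5689, -0.0887, 0.2639]
orientation: [-0.24, -3.132, -0.0]
force: [0.2, 0.2, 0.4]
opening: 0.0004
gripper_force: 0.0
t: 20.5
tool_pos: [0.571, -0.089, 0.2593]
orientation: [-0.24, -3.132, -0.0]
force: [0.3, 0.1, -0.3]
opening: 0.0004
gripper_force: 0.0
```

```bash
python3 inch.py '[[0,-0.0005,0,0.0022,0],[0,-0.0005,0,0.0022,0],[0,-0.0005,0,0.0022,0],[0,0,0,0,0]]'; python3 inch.py '[[0,-0.0005,0,0.0022,0],[0,-0.0005,0,0.0022,0],[0,0,0,0,0]]';python3 inch.py '[[0,-0.0005,0,0.0022,0],[0,-0.0005,0,0.0022,0],[0,0,0,0,0]]'
```

```text
t: 20.9
tool_pos: [0.5723, -0.0892, 0.2527]
orientation: [-0.24, -3.132, -0.0]
force: [-0.3, 0.2, 0.7]
opening: 0.0009
gripper_force: 0.0
t: 21.2
tool_pos: [0.5734, -0.0893, 0.2484]
orientation: [-0.24, -3.132, -0.0]
force: [-0.1, 0.3, -0.4]
opening: 0.0004
gripper_force: 0.0
t: 21.5
tool_pos: [0.5744, -0.0895, 0.244]
orientation: [-0.24, -3.132, -0.0]
force: [-0.8, 0.0, -0.2]
opening: 0.0007
gripper_force: 0.0
```

```bash
python3 inch.py '[[0,-0.0003,0,0.002,0],[0,-0.0003,0,0.002,0],[0,0,0,0,0]]'; python3 inch.py '[[0,-0.0003,0,0.002,0],[0,0,0,0.001,0],[0,0,0,0,0]]';python3 inch.py '[[0,-0.0003,0,0.002,0],[0,0,0,0.001,0],[0,0,0,0,0]]'
```

```text
t: 21.8
tool_pos: [0.5753, -0.0897, 0.2415]
orientation: [0.24, 3.132, -0.0]
force: [-3.4, 0.2, 5.1]
opening: 0.0001
gripper_force: 3.0
t: 22.1
tool_pos: [0.5756, -0.0897, 0.2409]
orientation: [0.239, 3.13, -0.001]
force: [-10.5, 1.4, 20.1]
opening: 0.0001
gripper_force: 9.7
t: 22.4
tool_pos: [0.5759, -0.0898, 0.2405]
orientation: [0.239, 3.129, -0.002]
force: [-19.4, 3.5, 33.5]
opening: 0.0
gripper_force: 16.9
```

```bash
python3 inch.py '[[0,0,0,-0.01,0],[0.03,0,0,-0.02,0],[0.05,0,0,-0.03,0],[0.09,-0.021,0,-0.03,0],[0.09,-0.021,0,-0.0125,0],[0.09,0,0,0,0],[0.09,0,0,0,0]]'
cat > ck.py <<'E'
from h import *
import sys
from scipy.optimize import least_squares
n=sys.argv[1];c=shot('wrist',n);p,R=tool();print(p)
Y=np.array([.5914,-.092,.1765]);y=proj(c,[Y])[0];print(y);u=int(round(y[0]))
g=cv2.cvtColor(c["image"],cv2.COLOR_RGB2GRAY).astype(int);r0=int(y[1])
print([(r,int(g[r,u-1:u+4].mean())) for r in range(r0-45,r0+26)])
Rz=cv2.Rodrigues(np.array([0,0,-.154]))[0]
for t in (.42,.46,.5,.54):
  for s in (0,.004,.01):
    a=Rz@[-np.sin(t),0,np.cos(t)];b=Rz@[np.cos(t),0,np.sin(t)]
    O=Y+s*a;q=proj(c,[O+.038*a-.011*b,O+.038*a+.011*b,O+.004*a+.011*b,O+.004*a+.014*b,O+.014*b,Y+.017*b])[:,1];print(t,s,q.round(1))
E
python3 ck.py w12
```

```text
t: 23.1
tool_pos: [0.617, -0.0961, 0.3359]
orientation: [-0.24, -3.131, -0.0]
force: [-0.1, -0.5, -0.7]
opening: 0.0438
gripper_force: 0.0
[ 0.61649136 -0.09595511  0.33541954]
[321.59323931 191.70905356]
[(146, 219), (147, 219), (148, 220), (149, 223), (150, 190), (151, 128), (152, 102), (153, 107), (154, 106), (155, 107), (156, 107), (157, 106), (158, 106), (159, 107), (160, 107), (161, 109), (162, 110), (163, 111), (164, 107), (165, 110), (166, 111), (167, 109), (168, 109), (169, 107), (170, 106), (171, 104), (172, 104), (173, 109), (174, 111), (175, 114), (176, 125), (177, 136), (178, 135), (179, 135), (180, 136), (181, 131), (182, 124), (183, 90), (184, 47), (185, 76), (186, 84), (187, 62), (188, 47), (189, 92), (190, 96), (191, 54), (192, 64), (193, 85), (194, 76), (195, 49), (196, 87), (197, 127), (198, 165), (199, 188), (200, 186), (201, 184), (202, 189), (203, 206), (204, 205), (205, 185), (206, 185), (207, 194), (208, 196), (209, 196), (210, 205), (211, 218), (212, 210), (213, 194), (214, 194), (215, 197), (216, 195)]
0.42 0 [157.7 191.4 205.2 209.4 210.8 214.9]
0.42 0.004 [155.4 189.6 203.8 208.  209.4 214.9]
0.42 0.01 [151.8 186.7 201.5 205.8 207.3 214.9]
0.46 0 [155.7 188.9 204.8 209.  210.6 214.6]
0.46 0.004 [153.1 186.7 203.1 207.3 209.  214.6]
0.46 0.01 [149.1 183.4 200.5 204.8 206.5 214.6]
0.5 0 [153.8 186.3 204.4 208.5 210.3 214.4]
0.5 0.004 [150.9 183.9 202.5 206.6 208.5 214.4]
0.5 0.01 [146.5 180.1 199.5 203.7 205.7 214.4]
0.54 0 [151.9 183.8 204.  208.  210.1 214. ]
0.54 0.004 [148.8 181.  201.8 205.9 208.  214. ]
0.54 0.01 [144.  176.8 198.5 202.7 204.8 214. ]
```

The pin did not move under two ~33 N pushes, so it is probably seated and my hole height is a little low. To check, I'll touch the yoke's top beside the ear with the same fingertip corner and compare heights directly.

```bash
python3 inch.py '[[0,0.0191,0.0173,0.01,0],[0,0.0191,0.0173,0.01,0],[0,0,0,0.02,0],[0,0,0,0.02,0],[0,0,0,0.02,0],[0,0,0,0.015,0],[0,0,0,0.01,0],[0,0,0,0.01,0],[0,0,0,0.005,0],[0,0,0,0,0],[0,0,0,0,0]]' 20; python3 inch.py '[[0,0,0,0.002,0],[0,0,0,0.002,0],[0,0,0,0,0]]'; python3 inch.py '[[0,0,0,0.002,0],[0,0,0,0.002,0],[0,0,0,0,0]]'
```

```text
t: 24.25
tool_pos: [0.5851, -0.0562, 0.2176]
orientation: [0.24, 3.132, -0.0]
force: [0.0, 0.4, 0.6]
opening: 0.0002
gripper_force: 0.0
t: 24.55
tool_pos: [0.5847, -0.0561, 0.2128]
orientation: [-0.24, -3.132, 0.0]
force: [0.4, 0.4, 0.1]
opening: 0.0007
gripper_force: 0.0
t: 24.85
tool_pos: [0.5845, -0.056, 0.2085]
orientation: [-0.24, -3.132, -0.0]
force: [0.5, 0.3, -0.2]
opening: 0.0005
gripper_force: 0.0
```

```bash
python3 inch.py '[[0,0,0,0.002,0],[0,0,0,0.002,0],[0,0,0,0,0]]'; python3 inch.py '[[0,0,0,0.0015,0],[0,0,0,0,0]]'; python3 inch.py '[[0,0,0,0.0015,0],[0,0,0,0,0]]'; python3 inch.py '[[0,0,0,0.0015,0],[0,0,0,0,0]]'
```

```text
t: 25.15
tool_pos: [0.5848, -0.0561, 0.2049]
orientation: [0.24, 3.132, -0.0]
force: [-0.4, 0.3, 1.2]
opening: 0.0006
gripper_force: 0.4
t: 25.35
tool_pos: [0.5851, -0.0561, 0.2045]
orientation: [0.24, 3.131, -0.0]
force: [-2.1, 0.5, 6.2]
opening: 0.0004
gripper_force: 3.2
t: 25.55
tool_pos: [0.5852, -0.0562, 0.2042]
orientation: [0.24, 3.13, -0.0]
force: [-5.6, 0.4, 12.9]
opening: 0.0006
gripper_force: 6.9
t: 25.75
tool_pos: [0.5854, -0.0562, 0.204]
orientation: [0.239, 3.13, -0.001]
force: [-9.7, 1.7, 20.0]
opening: 0.0004
gripper_force: 10.9
```

```bash
python3 inch.py '[[0,0,0,-0.02,0],[0,0,0,-0.04,0],[0,0,0,-0.04,0],[0.05,-0.03,-0.007,-0.03,0],[0.09,-0.03,-0.007,0,0],[0.09,-0.03,-0.006,0,0],[0.09,-0.03,-0.006,0,0],[0.09,0,0,0,0],[0.09,0,0,0,0],[0.09,0,0,0,0]]'
python3 ck.py w13 | tail -13
python3 - <<'E'
from h import *
c=load('w13');Y=np.array([.5914,-.092,.1765]);y=proj(c,[Y])[0];print(y)
g=cv2.cvtColor(c["image"],cv2.COLOR_RGB2GRAY);r0=int(y[1])
for r in range(max(0,r0-55),r0+45): print(r,''.join(chr(97+int(v)//10) for v in g[r,int(y[0])-30:int(y[0])+62]))
E
```

```text
t: 26.75
tool_pos: [0.6989, -0.0997, 0.3308]
orientation: [0.239, 3.132, 0.0]
force: [-0.4, 0.6, -0.2]
opening: 0.0518
gripper_force: 0.0
[(22, 103), (23, 108), (24, 111), (25, 122), (26, 131), (27, 137), (28, 135), (29, 135), (30, 135), (31, 135), (32, 132), (33, 131), (34, 126), (35, 118), (36, 107), (37, 65), (38, 45), (39, 47), (40, 54), (41, 83), (42, 117), (43, 117), (44, 89), (45, 51), (46, 43), (47, 44), (48, 67), (49, 111), (50, 118), (51, 90), (52, 59), (53, 45), (54, 43), (55, 54), (56, 103), (57, 117), (58, 102), (59, 66), (60, 45), (61, 46), (62, 79), (63, 105), (64, 108), (65, 106), (66, 111), (67, 109), (68, 135), (69, 171), (70, 180), (71, 179), (72, 176), (73, 187), (74, 206), (75, 204), (76, 190), (77, 182), (78, 177), (79, 181), (80, 182), (81, 186), (82, 182), (83, 190), (84, 219), (85, 215), (86, 201), (87, 195), (88, 189), (89, 184), (90, 179), (91, 183), (92, 216)]
0.42 0 [11.  46.9 80.  84.3 87.6 92. ]
0.42 0.004 [ 5.9 42.3 76.5 80.9 84.3 92. ]
0.42 0.01 [-2.  35.2 71.1 75.7 79.2 92. ]
0.46 0 [ 9.2 43.9 79.4 83.6 87.2 91.4]
0.46 0.004 [ 3.8 39.  75.6 80.  83.6
[... 9233 characters left out ...]
stttttttttttssuxwwwww
105 lllkllliggefsxsjimpqrrsssstttuuvwvvvvsrststtuttttttstttttttttttsstttssstttssttttttttstwwwwww
106 kkllllliggfgsxrjfgkoqrrrsssssstuuuuuqlossstttttttttttttttttttttttttsssstttttsttttttssuxwwwww
107 kklkkkkigffgsxskgdgpsqrrrrsssssstttupjosttstuttttttsttttttttttttttttsssstttssttttttssvxwwwww
108 kklkklliggegtxskgdgtwtrrqrrrssssssttpjnstttttttttttttttttttttttstttsssstttsstttttttttvwwwwww
109 kklkklliggegtxsjgdgtxwvtssrrrrsssssspjnstttttttttttttttttttttttttttsstttsttstttttttsuxxwwxww
110 klkklkkjfgfitxskfcgtxwwwwwwvuttssrstsprttttttttutttttttttttttttstttssstttttsttttttssuxxwwwww
111 lkkkklkjfgfhtxskgdgtxxwxwwwwwwwwwwwwxxvtststtttttttttttttttttttstttsssstttsstttttttsswxwwwww
```

The oblique view settles it. The gap from the collar's edge to the ear's edge is about 10 px. A collar down on the ear predicts about 7.8 px, plus 1.7 px for the pin lying against the downhill side of its clearance. My hole height was about 4.5 mm low, which also agrees with the touch test, so the pin is seated. The gripper is clear, so I'm handing in.

```bash
python3 -c "
from plant import robot
print(robot.close_job())"
```

```text
the job is handed in; nothing more can be done
None
```

I swung the clamp bar shut, put the thicker pin through both ears and the eye and let go, then handed in at about 27 s; by my measurements its collar rests on the upper ear to within about 1 mm, but no verdict came back.

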